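Set the depth stop of a bench press to the fork gauge

ROBOT

A 6-joint arm with a two-finger parallel gripper is mounted at the origin on the work surface. World frame = base frame: x ahead of the robot, y to its left, z up, the work surface at z = 0. Lengths are in m, angles in rad, forces in N, time in s.
With the tool pointing down it reaches from about 0.35 to 0.975 m from the base axis. Payload 17.4 kg.
Tool frame: the origin (TCP) lies on the centre line of the jaws, within the pads' length; the fingertips stand 25 mm ahead of it and the grasp point (between the pads) lies 6 mm ahead of it (ctrl.tip_reach is the distance from the TCP to the fingertips, in m); z points along the fingers, y is the line along which they close (so a half turn about z gives the same grasp; the last joint's range is limited). The gripper opens to 85 mm and grips with 20 to 120 N. Pads are 22 mm wide; open, the fingers measure 114 mm over their backs; the gripper's body (76 mm by 85 mm) begins 54 mm behind the grasp point. The pads swing forward as they close: fully open they stand 13 mm farther back than shut.
Start: joints at [-1.145, 0.116, 1.442, -0, 1.584, -0.038], TCP at [0.302, -0.604, 0.256] pointing down, gripper open.
Joint ranges: [-2.83, 2.83], [-0.83, 2.19], [0.07, 2.5], [-1.14, 4.28], [0.01, 3], [-2.97, 2.97]. Speed limits (rad/s): [1.89, 1.89, 2.22, 3.14, 3.14, 3.14].

INTERFACE

Orientations are given as [roll, pitch, yaw] about the fixed x, y, z axes, in that order (R = Rz(yaw) Ry(pitch) Rx(roll)).
In Python, from cell import ctrl, inverse_kinematics, read_state, optics gives the robot as it stands. Calls block until the motion is done:
- ctrl.movep(position, orientation): joint-space move of the TCP to a pose.
- ctrl.move_linear(position, rot=None, feed=0.15, threshold=None): straight line of the TCP; rot=None keeps the orientation; feed is the mean speed in m/s. With threshold (N) it stops when the force on the tool has changed by that much, and returns True; else False.
- ctrl.set_joints(angles): joint-space move.
- ctrl.set_gripper(opening, squeeze=None): opening from 0.0 (shut) to 1.0 (fully open); squeeze is the grip in N (None keeps the last); returns when the fingers have stopped.
- ctrl.dwell(seconds).
- inverse_kinematics(position, orientation): joint angles nearest the present ones, or None.
- read_state(): the state.
- optics.read_camera(name): name is "side" or "top" or "wrist"; returns a dict with "image" (400x640x3 uint8, red, green, blue), "fx", "fy", "cx", "cy" (pixels), "view" (4x4, takes a point from world to camera coordinates). Camera axes: x right, y up, looking along -z (the intrinsics and any distortion apply to the point x, -y, -z); pixel columns grow to the right and rows downward; lengths in m; the calibration is good to about 2 mm. A picture is of the moment at which its call begins. There is no depth.
A pose or a line that the arm cannot do raises ctrl.IKError and nothing moves.
- ctrl.finish_job(): hands the job in; it is judged then, once.
The state is a dict: "clock": time; "joints": joint angles; "dq": joint speeds; "joint_efforts": joint torques, N m; "eef_pos": TCP position; "orientation": TCP orientation; "ft_force": force on the tool from outside, world axes, zero at the start; "ft_torque": the same for the moment, N m; "finger_gap": opening from 0.0 (shut) to 1.0 (fully open); "finger_force": force on a finger pad.
Only numpy, scipy, OpenCV 4.12 (cv2) and the standard library are available. Lean on these libraries where they do the work, as an engineer would, in place of code of your own. Each camera call takes 0.05 s, during which the arm holds its last target. There are 200 camera calls.

TASK

Set the depth stop of the small bench press to the thicker of the two fork gauges: slip that gauge fully home round the threaded stop rod, flat on the lug under the knurled collar, let go of it, and spin the collar down until it bears on the gauge finger-tight, so that it nips it lightly when you let go, but never screw it down hard. Then draw the gauge straight out without turning the collar, lay it gently back flat on the bench, well clear of the press, and leave everything else where it is.

Things in the scene. Friction and masses are not known exactly. Their poses are not given: they have to be found in the camera images.
- press: Small grey bench lever press, bolted down: base 230 x 120 mm, head top at 188 mm, square ram up to 250 mm, lever on its left up to 316 mm; nothing of it moves but the collar. Origin on the bench under the ram; x from its front to the column at its back, y to its left, z up. On its right a flat lug, 18 mm thick, sticks out of the head; a steel threaded stop rod stands upright in it at (0, -80) mm.
- lug (a point): Centre of the lug's flat upper face, on the stop rod's axis, 175 mm above the bench; axes as the press. Face: 28 mm from the axis to front and back, 30 mm to the right; the head's side, 13 mm higher, begins 47 mm to the left. The rod is 18 mm in diameter, its top 91 mm above the face. In front of the lug all is free.
- collar: Knurled steel collar on the stop rod above the lug: a plain cylinder 40 mm in diameter, 28 mm high; origin on its axis in its underside, z up. Right-hand quick thread: clockwise from above lowers it 16 mm per turn. Let go, it stays. At the start its underside is 36 to 42 mm above the lug.
- gauge: The thicker fork gauge, loose, about 0.33 kg: a steel fork 44 mm wide, 30 mm thick, with a 21 mm wide slot open to +x, and a straight handle to -x. Origin in its underside at the rod's axis when the slot is pushed fully home on the stop rod; prongs end 26 mm ahead of it, the fork's back is 24 mm behind it, the handle's end 104 mm behind it. z up as it lies.
- gauge_grip (a point): Middle of the thick gauge's handle, 62 mm behind its origin and 20 mm above its underside; the handle is 18 mm wide (y) and 16 mm high. Axes as the gauge.
- thin_gauge: The thinner fork gauge, loose on the bench: the same shape in plan, but 20 mm thick. Not the one wanted; to be left alone. The two gauges may lie either way round.
- tube_a: Bystander: short aluminium tube standing on end, 40 mm in diameter, 60 mm high; origin in its underside.
- tube_b: Bystander: short aluminium tube standing on end, 50 mm in diameter, 45 mm high; origin in its underside.
- end_cap: Bystander: black plastic tube end cap, 38 mm in diameter, 20 mm high; origin in its underside.
- aerosol: Bystander: standing can, 52 mm in diameter, 170 mm high; origin in its underside.
- glue: Bystander: standing bottle, 44 mm in diameter, 110 mm high; origin in its underside.
- wrench: Bystander: wrench lying on the bench, 160 mm long.
- collar_base (a point): Centre of the collar's underside; its height over the lug is the setting of the stop. Turning it free takes about 0.06 N m; bearing on something adds about 0.0026 N m per newton of load, and the load climbs by tens of newtons in 0.1 rad. A light grip of 5 to 8 N turns it free and slips round it once it bears with 5 to 20 N; 12 N or more wedges it.
Things that resemble listed ones, but are neither listed nor needed, are in the scene too. Leave any orange or purple look-alike of the gauge alone.

How it is judged:
By the outcome, as a careful person would: the job done as asked, in the order asked, and still so for the second after the job is handed in, with the robot touching nothing.
It also fails if it takes over 72 s, if anything falls off the work surface, if the arm or the gripper's body presses on something with over 40 N, if the wrist force passes 120 N, or if a joint passes its speed limit or range.

## Working session

There is one attempt and no reset: what is moved stays moved. The work goes in short steps, each a Python script; the robot and the scene stay as the last script left them, time stands still between calls to the robot, and variables do not carry over. Pictures are saved under pics/ and viewed, at most 10 in all, crops included, and the job is handed in when it is done.

```bash
mkdir -p pics; ls
python3 - <<'E'
from cell import ctrl, read_state, optics
import cv2, numpy as np, pickle
d={}
for n in("top","side"):
    c=optics.read_camera(n); d[n]=c
    cv2.imwrite(f"pics/{n}0.png",c["image"][:,:,::-1])
    print(n,[c[k] for k in("fx","fy","cx","cy")],[k for k in c]); print(np.round(c["view"],4).tolist())
pickle.dump(d,open("cams.pkl","wb"))
print(read_state()["clock"], ctrl.tip_reach)
E
```

```text
pics
top [447.94010399781934, 447.94010399781934, 319.1745689541195, 192.26234920378624] ['image', 'fx', 'fy', 'cx', 'cy', 'view']
[[-0.0043, -1.0, -0.006, 0.0161], [0.9981, -0.0047, 0.0612, -0.5476], [-0.0612, -0.0058, 0.9981, -1.4423], [0.0, 0.0, 0.0, 1.0]]
side [374.22873113199665, 374.22873113199665, 315.28994085620667, 195.08602831692315] ['image', 'fx', 'fy', 'cx', 'cy', 'view']
[[-0.8712, -0.4908, -0.0149, 0.4572], [0.2331, -0.4402, 0.8671, -0.2396], [-0.4321, 0.7519, 0.4979, -0.7829], [0.0, 0.0, 0.0, 1.0]]
0.1 0.025
```

View pics/top0.png

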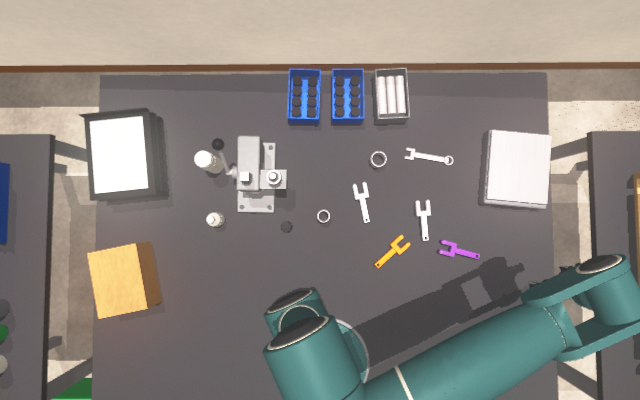

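View pics/side0.png

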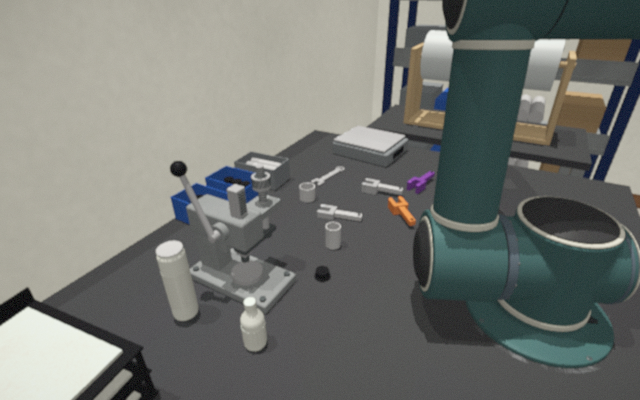

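The top view shows two silver forks, at (362,202) and (424,220), plus an orange one at (392,252) and a purple one at (460,250). The press is at (256,178), with the collar and rod at about (273,177). I'll measure both silver forks and crop them enlarged.

```bash
cat > h.py <<'E'
import numpy as np, cv2, pickle
def ray(c,u,v):
    V=c["view"]; R=V[:3,:3]; o=-R.T@V[:3,3]
    d=R.T@np.array([(u-c["cx"])/c["fx"],-(v-c["cy"])/c["fy"],-1.0]); return o,d/np.linalg.norm(d)
def onz(c,u,v,z):
    o,d=ray(c,u,v); return o+d*(z-o[2])/d[2]
def proj(c,p):
    q=c["view"][:3,:3]@np.asarray(p,float)+c["view"][:3,3]
    return np.array([c["cx"]+c["fx"]*q[0]/-q[2], c["cy"]-c["fy"]*q[1]/-q[2]])
def tri(c1,p1,c2,p2):
    (o1,d1),(o2,d2)=ray(c1,*p1),ray(c2,*p2)
    t=np.linalg.lstsq(np.c_[d1,-d2],o2-o1,rcond=None)[0]
    a,b=o1+t[0]*d1,o2+t[1]*d2; return (a+b)/2,np.linalg.norm(a-b)
E
python3 - <<'E'
from h import *
d=pickle.load(open("cams.pkl","rb")); t=d["top"]; s=d["side"]
ti=t["image"][:,:,::-1].copy(); si=s["image"][:,:,::-1].copy()
def cr(im,x,y,w,h,k): return cv2.resize(im[y:y+h,x:x+w],None,fx=k,fy=k,interpolation=cv2.INTER_CUBIC)
A=cr(si,305,165,110,75,7)[:, :770]; 
B=np.hstack([cr(ti,345,175,100,75,4),cr(ti,225,130,80,90,4)[:300]])
B=cv2.copyMakeBorder(B[:, :770],0,0,0,max(0,770-B.shape[1]),cv2.BORDER_CONSTANT)
cv2.imwrite("pics/crop1.png",np.vstack([A,B])[:, :770][:600] if 0 else cv2.resize(np.vstack([A,B]),(720,int(720*(A.shape[0]+300)/770)))[:600])
cv2.imwrite("pics/crop1.png",cv2.resize(np.vstack([A,B]),None,fx=.7,fy=.7))
hsv=cv2.cvtColor(ti,cv2.COLOR_BGR2HSV)
m=((hsv[...,1]<40)&(hsv[...,2]>120)).astype(np.uint8)
n,l,st,ce=cv2.connectedComponentsWithStats(m)
for i in range(1,n):
    if st[i,4]>40 and 180<ce[i][0]<470 and 130<ce[i][1]<260:
        print(i,st[i],ce[i].round(1))
        c=max(cv2.findContours((l==i).astype(np.uint8),0,1)[0],key=cv2.contourArea); r=cv2.minAreaRect(c); print(r, [onz(t,*p,.02)[:2].round(4).tolist() for p in cv2.boxPoints(r)])
for p in [(362,202),(424,220)]: print(p,onz(t,*p,.02),proj(s,onz(t,*p,.02)))
E
```

```text
2383 [  85   89  202  162 9042] [187.4 180.2]
((185.5, 169.5), (201.0, 161.0), 0.0) [[0.3639, 0.7719], [0.8933, 0.7866], [0.8892, 0.1216], [0.3614, 0.1214]]
2579 [370 150  17  17 136] [378.4 158. ]
((378.0, 158.0), (16.0, 16.0), 90.0) [[0.685, -0.153], [0.6848, -0.2052], [0.6322, -0.2045], [0.6325, -0.1524]]
2616 [352 181  18  42 368] [362.  199.3]
((362.59613037109375, 201.98077392578125), (40.9882698059082, 15.297059059143066), 78.69007110595703) [[0.5759, -0.0903], [0.5855, -0.1392], [0.4549, -0.1637], [0.4454, -0.1151]]
2661 [415 199  17  42 376] [423.5 217. ]
((423.7991943359375, 219.79100036621094), (41.012691497802734, 15.391075134277344), 84.80557250976562) [[0.5207, -0.2947], [0.525, -0.3444], [0.3931, -0.3538], [0.3888, -0.3043]]
2700 [317 209  14  14  92] [323.3 215.5]
((323.5, 215.5), (13.0, 13.0), 90.0) [[0.4931, 0.0209], [0.493, -0.0213], [0.4509, -0.021], [0.4511, 0.0211]]
2704 [206 211  19  16 235] [214.7 218.7]
((215.0, 218.5), (15.0, 18.0), 90.0) [[0.4883, 0.3813], [0.488, 0.3228], [0.4394, 0.3224], [0.4397, 0.3808]]
(362, 202) [ 0.51519012 -0.12518146  0.02      ] [339.17226219 211.23063433]
(424, 220) [ 0.45605    -0.32494661  0.02      ] [382.8116434  186.72072151]
```

View pics/crop1.png

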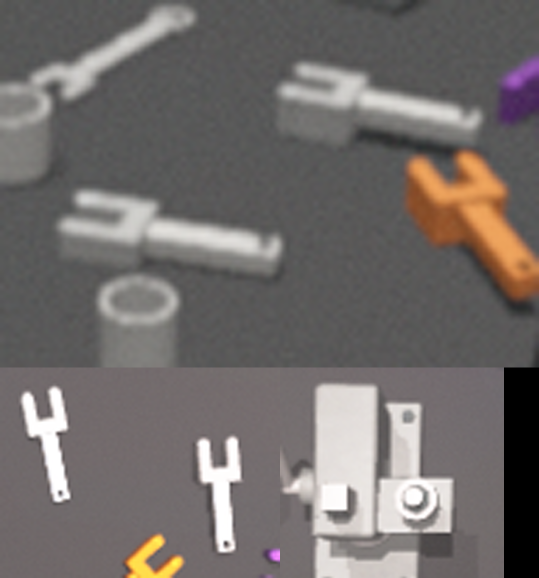

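The fork at (424,220) in the top view, (382,187) in the side view, is the thick gauge. Its side wall in the side crop is clearly taller than that of the fork at (362,202), even though it is farther away. The orange and purple ones are decoys. It points along +x, with yaw about 0.07. Next I hover over it and look with the wrist camera.

Run:
```python
from cell import ctrl, read_state, optics
from h import *
s=read_state(); print(s["orientation"],s["ft_force"],s["finger_gap"])
ctrl.movep([0.435,-0.326,0.20],[np.pi,0,0.072])
c=optics.read_camera("wrist"); pickle.dump(c,open("w1.pkl","wb"))
cv2.imwrite("pics/w1.png",c["image"][:,:,::-1])
s=read_state(); print(s["clock"],s["joints"],s["eef_pos"],s["orientation"])
V=np.array(c["view"]);print(c["fx"],c["cx"],c["cy"],"campos",-V[:3,:3].T@V[:3,3],V[:3,:3].round(3).tolist())
```

```text
[-3.14050177e+00 -4.71387460e-05  4.63823063e-01] [-0.50815587 -0.36224833  0.30978105] 1.000135137088134
1.3417 [-6.91408011e-01 -1.51171215e-01  1.79606931e+00 -1.65859177e-04
  1.49636885e+00  8.07771150e-01] [ 0.4348611  -0.32689208  0.20025742] [ 3.14124801e+00 -1.21092444e-04  7.16294931e-02]
351.06850429900203 318.2560775435769 187.52661891224162 campos [ 0.50404971 -0.32238815  0.31802161] [[0.073, -0.997, 0.001], [0.958, 0.07, -0.277], [0.276, 0.021, 0.961]]
```

View pics/w1.png

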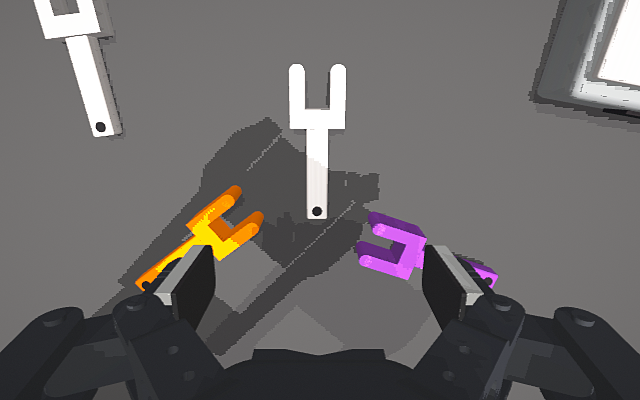

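The wrist view shows the thick gauge centred at columns 290–346, with its prong tips at row 65 and handle end at row 218. Purple is at (357,250) and orange at (262,215), both close enough that I'll go in part-open. Now I'll compute the pose and clearances.

Run:
```python
from h import *
c=pickle.load(open("w1.pkl","rb")); im=c["image"][:,:,::-1].copy()
hsv=cv2.cvtColor(im,cv2.COLOR_BGR2HSV)
m=((hsv[...,1]<40)&(hsv[...,2]>175)).astype(np.uint8)
n,l,st,ce=cv2.connectedComponentsWithStats(m); i=l[180,312]; print(st[i],ce[i])
M=l==i
for v in(75,85,95,115,122,140,160,180,200):
    u=np.where(M[v])[0]; z=.030 if v<128 else .028
    a,b=onz(c,u[0]-.5,v,z),onz(c,u[-1]+.5,v,z); print(v,u[0],u[-1],((a+b)/2).round(4),np.linalg.norm(a-b).round(4))
v=np.where(M.any(1))[0]; print("tips",onz(c,317,v[0],.03),"end",onz(c,317,v[-1],.028))
for nm,lo,hi in(("purple",130,165),("orange",8,30)):
    q=((hsv[...,0]>lo)&(hsv[...,0]<hi)&(hsv[...,1]>90)).astype(np.uint8)
    k=max(cv2.findContours(q,0,1)[0],key=cv2.contourArea)
    P=np.array([onz(c,*p[0],.02) for p in k]); 
    t=np.array([np.cos(.072),np.sin(.072)]); d=P[:,:2]-[0.435,-.326]; print(nm,"along",(d@t).min(),(d@t).max(),"lat near",np.abs(d@[-t[1],t[0]]).min(), "in band",np.abs((d@[-t[1],t[0]])[np.abs(d@t)<.02]).min() if (np.abs(d@t)<.02).any() else None)
```

```text
[ 289   64   57  155 4282] [316.77463802 130.17141523]
75 289 345 [ 0.5125 -0.3209  0.03  ] 0.0446
85 289 345 [ 0.505  -0.3215  0.03  ] 0.0449
95 289 345 [ 0.4974 -0.322   0.03  ] 0.0452
115 290 344 [ 0.4819 -0.3232  0.03  ] 0.0443
122 290 344 [ 0.4763 -0.3236  0.03  ] 0.0446
140 306 327 [ 0.4614 -0.3242  0.028 ] 0.0182
160 307 327 [ 0.4447 -0.3258  0.028 ] 0.0177
180 307 327 [ 0.4273 -0.3271  0.028 ] 0.0179
200 307 326 [ 0.4094 -0.328   0.028 ] 0.0174
tips [ 0.52061584 -0.3203476   0.03      ] end [ 0.39275713 -0.32959149  0.028     ]
purple along -0.10758046533236049 -0.03963936733030991 lat near 0.036656505457826255 in band None
orange along -0.12083767135055215 -0.014491093448482505 lat near 0.04824041867848978 in band 0.06669898025536238
```

Run:
```python
from cell import ctrl, read_state, optics
from h import *
d=pickle.load(open("cams.pkl","rb"));t=d["top"]
rod=onz(t,273.2,176.4,.266); print("rod",rod)
yaw=.069; g=np.array([.4298,-.3268])
ctrl.set_gripper(0.55)
ctrl.move_linear([*g,.06],[np.pi,0,yaw],feed=.25)
ctrl.move_linear([*g,.028],feed=.06)
f0=np.array(read_state()["ft_force"])
ctrl.set_gripper(0.0,40)
s=read_state(); print(s["clock"],"gap",s["finger_gap"],"f",s["finger_force"],np.array(s["ft_force"])-f0,s["ft_torque"],s["eef_pos"])
ctrl.move_linear([*g,.43],feed=.3)
s=read_state(); print(s["ft_force"],s["ft_torque"],s["finger_gap"])
ctrl.movep([rod[0]-.12,rod[1],.43],[np.pi,0,0.0])
c=optics.read_camera("wrist"); pickle.dump(c,open("w2.pkl","wb"))
cv2.imwrite("pics/w2.png",c["image"][:,:,::-1])
s=read_state(); print(s["clock"],s["joints"],s["eef_pos"],s["orientation"])
```

```text
rod [0.57601678 0.13648692 0.266     ]
3.5667 gap 0.20019147494081121 f 44.183648228645325 [-1.40068108 -0.4325232   3.47482401] [0.08493263 0.0732304  0.06483026] [ 0.4299575  -0.32690998  0.02839545]
[-0.54962821 -0.17459587 -3.97517147] [0.04673497 0.20480603 0.04927645] 0.20210838831364994
6.8083 [ 2.35732855e-01 -3.06670884e-01  1.55602814e+00 -1.49038607e-04
  1.89243470e+00  1.80752990e+00] [0.45632091 0.1357945  0.42989413] [ 3.14140845e+00  1.60571829e-04 -1.04783138e-03]
```

View pics/w2.png

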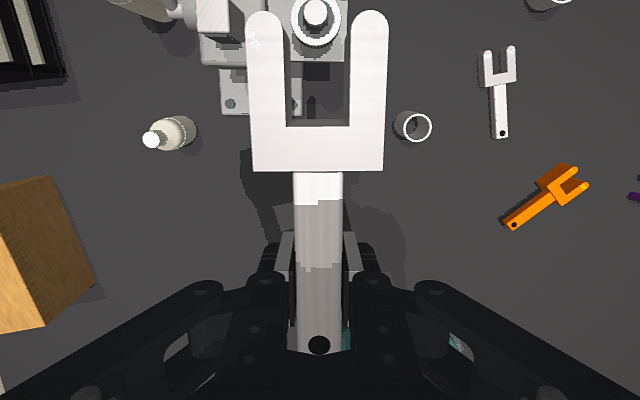

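Through the wrist camera the held gauge runs straight, centred near column 318 with its tips at row 10. The rod's bright top is at about (316,14) with the collar round it. Now I'll measure both.

Run:
```python
from h import *
c=pickle.load(open("w2.pkl","rb")); g=cv2.cvtColor(c["image"],cv2.COLOR_RGB2GRAY)
print(g[12:20:4,285:350:2].tolist())
for v in range(2,32,3):
    r=g[v,283:349].astype(float); print(v,[283+i for i in np.where(np.abs(np.diff(r))>18)[0]])
for v in (30,60,90,140,160,190,220):
    r=(g[v]>(225 if v<180 else 120)); u=np.where(r[240:400])[0]+240
    z=.4317 if v<172 else .4297
    a,b=onz(c,u[0]-.5,v,z),onz(c,u[-1]+.5,v,z); print(v,u[0],u[-1],((a+b)/2).round(4),np.linalg.norm(a-b).round(4))
print("tips",onz(c,264,9.5,.4317),onz(c,371,9.5,.4317))
cr=cv2.resize(c["image"][0:120,190:400,::-1],None,fx=3.5,fy=3.5,interpolation=cv2.INTER_CUBIC); cv2.imwrite("pics/crop2.png",cr)
```

```text
[[188, 187, 185, 233, 245, 241, 253, 106, 123, 132, 247, 244, 243, 245, 246, 247, 245, 246, 247, 246, 248, 170, 117, 110, 227, 247, 247, 247, 190, 193, 201, 85, 71], [189, 189, 187, 253, 245, 242, 255, 118, 126, 43, 252, 243, 245, 244, 246, 244, 247, 246, 245, 245, 255, 84, 119, 119, 115, 255, 248, 251, 126, 198, 204, 65, 73]]
2 [np.int64(294), np.int64(303), np.int64(304), np.int64(306), np.int64(307), np.int64(322), np.int64(323), np.int64(326), np.int64(327), np.int64(335), np.int64(346), np.int64(347)]
5 [np.int64(293), np.int64(301), np.int64(302), np.int64(303), np.int64(304), np.int64(305), np.int64(324), np.int64(325), np.int64(326), np.int64(328), np.int64(329), np.int64(337), np.int64(338), np.int64(346), np.int64(347)]
8 [np.int64(291), np.int64(292), np.int64(299), np.int64(303), np.int64(304), np.int64(325), np.int64(326), np.int64(330), np.int64(331), np.int64(338), np.int64(346), np.int64(347)]
11 [np.int64(290), np.int64(291), np.int64(298), np.int64(302), np.int64(303), np.int64(326), np.int64(327), np.int64(331), np.int64(332), np.int64(339), np.int64(346), np.int64
[... 1106 characters left out ...]
 np.int64(345), np.int64(346), np.int64(347)]
29 [np.int64(283), np.int64(284), np.int64(291), np.int64(292), np.int64(293), np.int64(299), np.int64(300), np.int64(301), np.int64(305), np.int64(321), np.int64(322), np.int64(329), np.int64(330), np.int64(337), np.int64(338), np.int64(339), np.int64(345), np.int64(346), np.int64(347)]
30 245 388 [0.5421 0.1355 0.4317] 0.0438
60 247 386 [0.5335 0.1355 0.4317] 0.0435
90 249 385 [0.5245 0.1354 0.4317] 0.0436
140 252 383 [0.5085 0.1352 0.4317] 0.0436
160 253 382 [0.5018 0.1352 0.4317] 0.0437
190 293 342 [0.4907 0.1353 0.4297] 0.0175
220 295 341 [0.4795 0.1351 0.4297] 0.0169
tips [0.54771876 0.15126436 0.4317    ] [0.54772938 0.11919236 0.4317    ]
```

View pics/crop2.png

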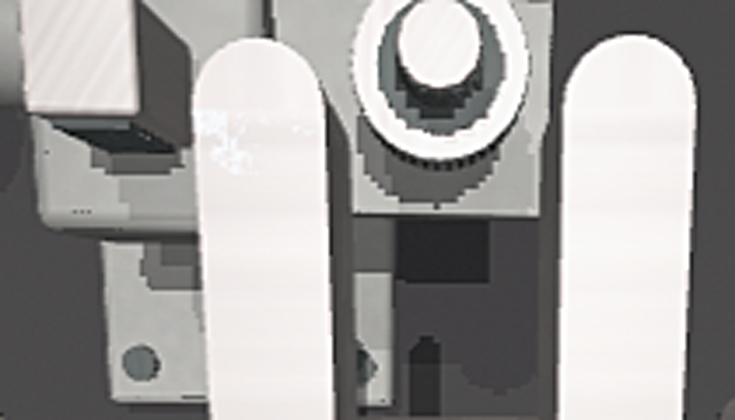

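Run:
```python
from h import *
c=pickle.load(open("w2.pkl","rb"))
print("rod",onz(c,315.1,12,.266),"collar",onz(c,315.5,20,.242), "collar d",np.linalg.norm(onz(c,290.2,19,.242)-onz(c,340.8,19,.242)))
a,b=onz(c,346.8,3,.175),onz(c,346.3,27,.175); print("lug edge",a,b,np.arctan2(*(a-b)[[1,0]]))
e=[onz(c,190+x/3.5,213/3.5,.175) for x in(355,535)]; print("front",e)
d=pickle.load(open("cams.pkl","rb"));t=d["top"]
# base outline right edge in top view
g=cv2.cvtColor(t["image"],cv2.COLOR_RGB2GRAY)
for v in (148,155,162,195,200,205): print(v,g[v,232:282:2].tolist())
print(onz(t,274,145,.02),onz(t,274,210,.02))
```

```text
rod [0.57767696 0.13726379 0.266     ] collar [0.57631937 0.1371484  0.242     ] collar d 0.040266071292713965
lug edge [0.60236338 0.10756168 0.175     ] [0.58119604 0.10756687 0.175     ] -0.0002450545792627232
front [array([0.55003341, 0.16176581, 0.175     ]), array([0.55004852, 0.11031339, 0.175     ])]
148 [112, 115, 110, 214, 220, 222, 222, 222, 222, 222, 223, 223, 224, 208, 95, 89, 151, 221, 202, 142, 160, 209, 103, 111, 110]
155 [114, 114, 110, 208, 221, 222, 222, 223, 225, 225, 225, 226, 227, 203, 94, 92, 144, 202, 205, 224, 228, 204, 103, 111, 113]
162 [109, 110, 117, 211, 222, 223, 223, 226, 227, 228, 226, 228, 227, 194, 91, 96, 152, 207, 206, 208, 229, 199, 106, 113, 112]
195 [112, 114, 111, 213, 224, 204, 148, 148, 139, 124, 124, 123, 124, 125, 125, 124, 148, 147, 150, 151, 152, 108, 75, 75, 76]
200 [113, 113, 112, 220, 222, 223, 223, 222, 219, 199, 199, 201, 201, 201, 202, 203, 204, 206, 204, 204, 206, 119, 103, 101, 101]
205 [113, 113, 108, 216, 169, 148, 219, 222, 225, 207, 203, 202, 200, 201, 201, 202, 204, 203, 162, 182, 224, 113, 99, 101, 103]
[0.70317458 0.16081827 0.02      ] [0.49051783 0.16042067 0.02      ]
```

Run:
```python
from cell import ctrl, read_state, optics
from h import *
y=.1376
def st(m):
    s=read_state(); print(m,round(s["clock"],2),np.round(s["eef_pos"],4),np.round(s["ft_force"],2),np.round(s["ft_torque"],3),round(s["finger_gap"],4))
R=[np.pi,0,0]
ctrl.move_linear([.445,y,.25],R,feed=.2)
ctrl.move_linear([.445,y,.206],feed=.1); st("pre")
hit=ctrl.move_linear([.508,y,.206],feed=.04,threshold=7); st(hit)
if not hit:
    hit=ctrl.move_linear([.508,y,.198],feed=.01,threshold=4); st(("down",hit))
    z=read_state()["eef_pos"][2]
    hit=ctrl.move_linear([.518,y,z],feed=.015,threshold=6); st(("home",hit))
```

```text
pre 8.45 [0.4451 0.1376 0.2063] [-0.19  0.08 -3.44] [-0.012  0.162 -0.044] 0.1976
False 10.18 [0.5079 0.1376 0.2061] [ 0.36  0.49 -3.05] [ 0.02   0.161 -0.007] 0.2013
('down', True) 10.61 [0.5079 0.1376 0.2032] [-0.96 -0.08  5.83] [-0.01  -0.129  0.015] 0.2042
('home', True) 10.84 [0.5081 0.1376 0.2033] [ 0.36 -0.58  4.59] [-0.01  -0.098 -0.055] 0.2033
```

Run:
```python
from cell import ctrl, read_state, optics
from h import *
y=.1376
def st(m):
    s=read_state(); print(m,round(s["clock"],2),np.round(s["eef_pos"],4),np.round(s["ft_force"],2),np.round(s["ft_torque"],3),round(s["finger_gap"],4))
for i in range(3):
    hit=ctrl.move_linear([.519,y,.2036],feed=.015,threshold=9); st(("home",hit))
    if hit and read_state()["ft_force"][0]<-4: break
```

```text
('home', True) 11.3 [0.5124 0.1377 0.2033] [-3.47  0.57  5.09] [-0.03   0.337  0.038] 0.1997
('home', True) 11.51 [0.5124 0.1377 0.2034] [-1.82 -0.44  5.95] [-0.024  0.104  0.035] 0.2048
('home', True) 11.72 [0.5124 0.1377 0.2035] [-1.34  0.44  5.65] [0.004 0.098 0.045] 0.2007
```

Run:
```python
from cell import ctrl, read_state, optics, inverse_kinematics
from h import *
def st(m):
    s=read_state(); print(m,round(s["clock"],2),np.round(s["eef_pos"],4),np.round(s["ft_force"],2),np.round(s["ft_torque"],3),round(s["finger_gap"],4),round(s["finger_force"],2),np.round(s["joints"][5],3))
ctrl.set_gripper(.55); st("rel")
p=read_state()["eef_pos"]; print("release",list(p))
ctrl.move_linear([.5124,.1376,.30],feed=.25)
ctrl.move_linear([.455,.1376,.43],feed=.3)
c=optics.read_camera("wrist"); pickle.dump(c,open("w3.pkl","wb")); cv2.imwrite("pics/w3.png",c["image"][:,:,::-1])
c=optics.read_camera("side"); pickle.dump(c,open("s3.pkl","wb"))
A=cv2.resize(c["image"][140:260,190:310,::-1],None,fx=4.5,fy=4.5,interpolation=cv2.INTER_CUBIC)
B=pickle.load(open("w3.pkl","rb"))["image"][0:150,200:400,::-1]; B=cv2.copyMakeBorder(cv2.resize(B,None,fx=1.25,fy=1.25),0,540-188,0,0,0) if 0 else cv2.resize(B,(250,188))
B=cv2.copyMakeBorder(B,0,A.shape[0]-B.shape[0],0,0,cv2.BORDER_CONSTANT)
cv2.imwrite("pics/c3.png",np.hstack([A,B])); st("end")
```

```text
rel 12.11 [0.5122 0.1376 0.2029] [-0.05 -0.43  0.14] [-0.02   0.007 -0.009] 0.5492 0.0 1.784
release [np.float64(0.5122086781285874), np.float64(0.13761764899184248), np.float64(0.20293094332704187)]
end 13.38 [0.4551 0.1375 0.4281] [-0.05 -0.03  0.19] [-0.024  0.014  0.017] 0.5441 0.0 1.81
```

View pics/c3.png

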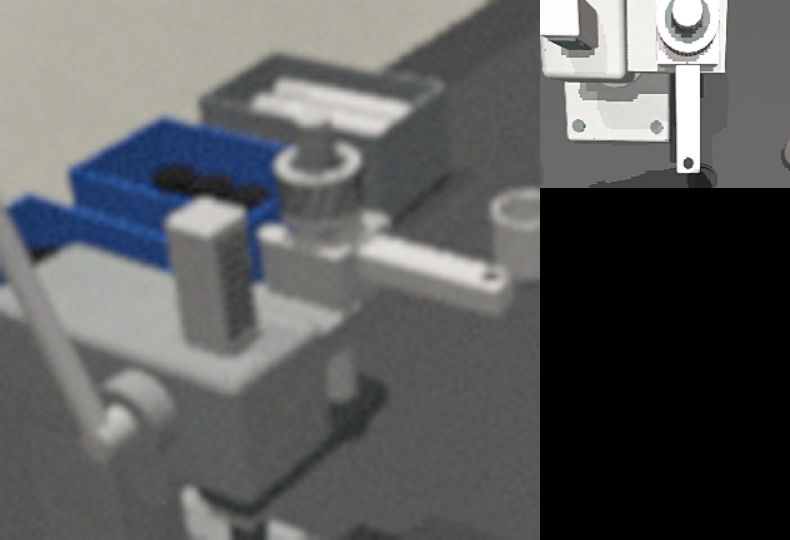

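The crops show the gauge flat and home under the collar (side crop, collar at about (317,190)). The gap between them is small. Next I go over the collar with joint 6 wound back and probe the light grip.

```bash
cat > r.py <<'E'
from cell import ctrl, read_state, optics, inverse_kinematics
from h import *
def st(m):
    s=read_state(); print(m,round(s["clock"],2),np.round(s["eef_pos"],4),np.round(s["ft_force"],2),np.round(s["ft_torque"],3),round(s["finger_gap"],4),round(s["finger_force"],2),np.round(s["joints"][5],3))
E
python3 - <<'E'
from r import *
rod=[.5777,.1376]
q=np.array(inverse_kinematics([*rod,.33],[np.pi,0,0])); print(q.round(3))
q[5]=-2.4; ctrl.set_gripper(.62); ctrl.set_joints(list(q)); st("over")
ctrl.move_linear([*rod,.244],feed=.12); st("at")
for o in (.50,.48,.47,.46,.45,.44):
    ctrl.set_gripper(o,5); st(o)
    if read_state()["finger_force"]>5: break
E
```

```text
[ 0.191 -0.07   1.513 -0.     1.699  1.762]
over 17.11 [0.5777 0.1376 0.3301] [-0.04  0.59 -0.13] [-0.051 -0.027 -0.007] 0.6175 0.0 -2.4
at 17.98 [0.5779 0.1376 0.2449] [-0.33 -0.18  1.01] [-0.013 -0.011 -0.018] 0.6241 0.0 -2.4
0.5 18.24 [0.5778 0.1376 0.2445] [0.13 0.03 0.2 ] [-0.021  0.024  0.015] 0.5026 0.0 -2.4
0.48 18.46 [0.5778 0.1376 0.2442] [ 0.6  -0.26  0.99] [-0.133 -0.253 -0.018] 0.484 0.71 -2.4
0.47 18.68 [0.578  0.1374 0.2443] [ 4.33 -2.82  3.51] [-0.383 -0.841 -0.008] 0.4698 2.69 -2.4
0.46 18.89 [0.5781 0.1373 0.2444] [ 5.82 -3.17  3.71] [-0.53  -0.955  0.061] 0.4645 11.58 -2.4
```

Run:
```python
from r import *
ctrl.set_gripper(.50,20)
ctrl.move_linear([.5783,.13725,.244],feed=.02); st("shift")
for o in (.472,.468,.465,.462):
    ctrl.set_gripper(o,20); st(o)
    ff=[]
    for k in range(4): ctrl.dwell(.03); ff.append(read_state()["finger_force"])
    print(np.round(ff,2))
    if np.mean(ff)>5: break
```

```text
shift 19.36 [0.5782 0.1373 0.2439] [-0.43  0.09 -0.46] [ 0.046 -0.008 -0.005] 0.5022 0.0 -2.401
0.472 19.57 [0.5783 0.1373 0.244 ] [-0.08  0.55 -0.53] [0.011 0.047 0.02 ] 0.4695 0.0 -2.401
[0. 0. 0. 0.]
0.468 19.93 [0.5783 0.1372 0.244 ] [ 0.33  0.81 -1.16] [ 0.034 -0.022  0.016] 0.4629 0.33 -2.401
[0.33 0.33 0.33 0.33]
0.465 20.27 [0.5783 0.1373 0.244 ] [-0.13 -0.11 -0.06] [ 0.002  0.005 -0.01 ] 0.4672 4.1 -2.401
[4.1 4.1 4.1 4.1]
0.462 20.62 [0.5783 0.1372 0.2441] [-0.36  0.12  1.54] [-0.01  -0.022 -0.018] 0.4609 8.53 -2.401
[8.53 8.53 8.53 8.53]
```

Run:
```python
from r import *
ctrl.set_gripper(.4634,20)
y0=None
s=read_state(); q5=s["joints"][5]; yaw=s["orientation"][2]; print("yaw",yaw)
xy=[.5783,.13725]; z0=.244
for k in range(1,9):
    a=.25*k; z=z0-a*.016/(2*np.pi)
    q=inverse_kinematics([*xy,z],[np.pi,0,yaw-a]); 
    assert abs(q[5]-(q5+a))<.1,(q,q5)
    ctrl.set_joints(list(q)); s=read_state()
    print(k,round(s["clock"],2),np.round(s["ft_force"],2),np.round(s["ft_torque"][2],3),round(s["finger_force"],2),np.round(s["eef_pos"],4))
c=optics.read_camera("side"); pickle.dump(c,open("s4.pkl","wb"))
```

```text
yaw -2.121519659839068
1 21.32 [-1.5   1.28  2.07] -0.135 8.59 [0.5782 0.1374 0.2434]
2 21.68 [-4.06  3.31  2.07] -0.089 8.66 [0.5781 0.1376 0.2427]
3 22.02 [-5.11  4.65  2.12] -0.095 8.71 [0.578  0.1377 0.2421]
4 22.38 [-4.71  6.59  2.33] -0.124 8.72 [0.578  0.1379 0.2415]
5 22.73 [-2.74  7.73  1.87] -0.033 8.68 [0.5781 0.1381 0.2408]
6 23.07 [-0.21  8.4   0.37] -0.021 8.64 [0.5783 0.1381 0.2402]
7 23.43 [1.01 8.87 0.87] -0.042 8.6 [0.5785 0.1381 0.2395]
8 23.77 [ 3.95  7.76 -0.27] -0.075 8.55 [0.5786 0.138  0.239 ]
```

```bash
cat > turn.py <<'E'
from r import *
def turn(xy,n,da,zmin=.2345,stop=None):
    s=read_state(); yaw=s["orientation"][2]; z0=s["eef_pos"][2]; q5=s["joints"][5]
    for k in range(1,n+1):
        a=da*k; z=max(z0-a*.016/(2*np.pi),zmin)
        q=inverse_kinematics([*xy,z],[np.pi,0,yaw-a]); assert abs(q[5]-(q5+a))<.15,(q,q5)
        ctrl.set_joints(list(q)); T=[];F=[]
        for _ in range(4):
            s=read_state(); T.append(s["ft_torque"][2]);F.append(s["ft_force"]); ctrl.dwell(.02)
        print(k,round(s["clock"],2),np.round(np.mean(F,0),1),"Tz",np.round(np.mean(T),3),"ff",round(s["finger_force"],2),np.round(s["eef_pos"],4),np.round(s["joints"][5],2))
        if stop and -np.mean(T)>stop: print("STOP"); break
E
python3 - <<'E'
from turn import *
xy=[.5788,.1380]
ctrl.set_gripper(.475,20)
ctrl.move_linear([*xy,.239],feed=.02); st("shift")
for o in (.465,.4637):
    ctrl.set_gripper(o,20); st(o)
turn(xy,6,.2)
E
```

```text
shift 24.29 [0.5788 0.1378 0.2389] [-0.12 -0.33  0.07] [0.01  0.046 0.029] 0.4734 0.0 -0.402
0.465 24.51 [0.5789 0.1379 0.239 ] [ 2.79  0.77 -0.61] [ 0.066 -0.337  0.035] 0.4648 4.11 -0.4
0.4637 24.73 [0.5789 0.1379 0.239 ] [ 2.8  -0.35 -0.77] [-0.014 -0.523  0.056] 0.466 5.95 -0.4
1 25.08 [ 3.4 -0.7 -0.6] Tz -0.044 ff 6.0 [0.5788 0.1379 0.2385] -0.2
2 25.46 [ 2.7 -0.8 -0.3] Tz -0.05 ff 6.01 [0.5788 0.1379 0.238 ] -0.01
3 25.83 [ 2.3 -1.6 -0.3] Tz -0.05 ff 6.01 [0.5788 0.138  0.2375] 0.19
4 26.21 [ 1.2 -1.9 -0.2] Tz -0.066 ff 6.01 [0.5788 0.138  0.237 ] 0.39
5 26.58 [ 0.5 -2.   0.5] Tz -0.066 ff 6.02 [0.5787 0.138  0.2365] 0.59
6 26.96 [0.6 0.3 2.2] Tz -0.119 ff 6.18 [0.5788 0.1382 0.2361] 0.79
```

Run:
```python
from turn import *
xy=[.5788,.1380]
turn(xy,3,.1)
```

```text
1 27.27 [1.  0.3 2.4] Tz -0.125 ff 6.23 [0.5788 0.1381 0.236 ] 0.89
2 27.59 [-0.   1.   2.9] Tz -0.152 ff 6.33 [0.5788 0.1381 0.2357] 0.99
3 27.91 [-0.8  0.2  2.9] Tz -0.125 ff 6.4 [0.5788 0.138  0.2354] 1.09
```

The torque levels off at 0.13 N m while the light 6 N grip slips round, so the collar bears on the gauge. Now I let go, go back to the handle and grip it.

Run:
```python
from turn import *
ctrl.set_gripper(.62,20); st("open")
ctrl.move_linear([.5788,.1380,.33],feed=.15)
q=list(inverse_kinematics([.5124,.1376,.30],[np.pi,0,0])); print(q[5])
ctrl.set_gripper(.55); ctrl.set_joints(q)
ctrl.move_linear([.5124,.1376,.2035],[np.pi,0,0],feed=.12); st("down")
f0=np.array(read_state()["ft_force"])
for o in (.24,.22,.21):
    ctrl.set_gripper(o,20); st(o)
c=optics.read_camera("side")
A=cv2.resize(c["image"][120:240,210:330,::-1],None,fx=4.5,fy=4.5,interpolation=cv2.INTER_CUBIC); cv2.imwrite("pics/c5.png",A)
```

```text
open 28.21 [0.5787 0.138  0.2351] [-0.34  0.38  0.62] [0.011 0.015 0.038] 0.6226 0.0 1.092
1.7850655590725424
down 30.88 [0.5127 0.1377 0.2044] [ 0.14 -0.11  0.22] [ 0.017  0.017 -0.01 ] 0.5467 0.0 1.785
0.24 31.25 [0.5124 0.1376 0.2037] [-0.27  0.24 -0.11] [0.017 0.001 0.003] 0.2416 0.0 1.785
0.22 31.47 [0.5124 0.1376 0.2035] [ 0.28 -0.38 -0.05] [ 0.008 -0.015  0.01 ] 0.2199 0.0 1.785
0.21 31.68 [0.5124 0.1376 0.2035] [0.03 0.9  0.78] [0.147 0.021 0.017] 0.2122 3.39 1.785
```

View pics/c5.png

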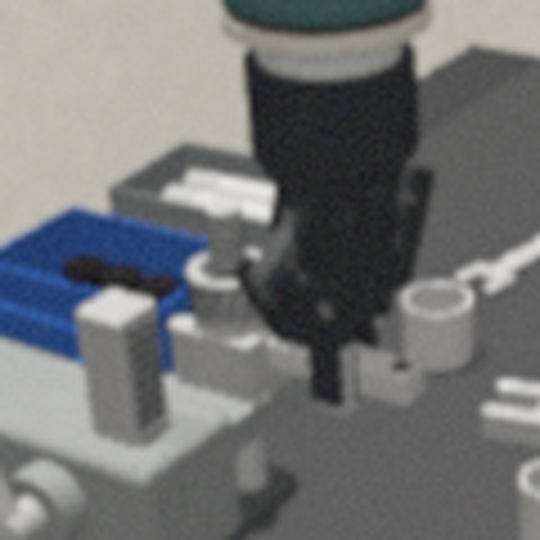

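The crop shows the collar down on the fork at about (225,290), with the handle centred in the fingers. Now I draw it straight out and take it back to its old spot.

Run:
```python
from turn import *
ctrl.set_gripper(0.0,40); st("grip")
ctrl.move_linear([.500,.1376,.2035],feed=.02); st("pull1")
ctrl.move_linear([.440,.1376,.2035],feed=.06); st("out")
ctrl.move_linear([.43,.1376,.33],feed=.2); st("up")
g=[.4298,-.3268]; R=[np.pi,0,.069]
ctrl.movep([*g,.2],R)
ctrl.move_linear([*g,.036],R,feed=.12); st("low")
print(ctrl.move_linear([*g,.0262],feed=.01,threshold=3)); st("placed")
```

```text
grip 31.95 [0.5124 0.1377 0.2036] [-1.42  1.71  1.98] [0.192 0.138 0.205] 0.2018 40.13 1.785
pull1 32.72 [0.5007 0.1374 0.2037] [ 7.    0.16 -0.52] [ 0.006 -1.123  0.042] 0.1993 39.77 1.79
out 33.87 [0.4402 0.1376 0.2035] [-0.   -0.52 -3.5 ] [-0.036  0.2    0.019] 0.2002 39.45 1.818
up 34.65 [0.43   0.1375 0.3285] [ 0.16  0.73 -4.38] [ 0.007  0.186 -0.019] 0.2002 39.49 1.824
low 37.92 [ 0.4301 -0.3271  0.0367] [ 0.07 -0.43 -3.4 ] [-0.008  0.158  0.038] 0.2021 39.44 0.804
True
placed 38.65 [ 0.4297 -0.3268  0.0284] [-0.07  0.08  4.99] [-0.046 -0.183 -0.026] 0.2061 40.6 0.804
```

Run:
```python
from turn import *
ctrl.set_gripper(.55); st("rel")
ctrl.move_linear([.4298,-.3268,.2],feed=.15)
w=optics.read_camera("wrist")["image"]; s=optics.read_camera("side")["image"]
A=cv2.resize(s[130:280,180:420,::-1],(480,300),interpolation=cv2.INTER_CUBIC); B=cv2.resize(w[:,160:480,::-1],(300,300*400//320))[:300]
cv2.imwrite("pics/c6.png",np.hstack([A,B])); st("end")
```

```text
rel 39.04 [ 0.4291 -0.3263  0.0276] [ 0.59 -0.16 -0.36] [0.019 0.035 0.034] 0.5498 0.0 0.804
end 40.44 [ 0.4296 -0.3266  0.199 ] [0.15 0.1  0.06] [-0.017  0.008  0.013] 0.5487 0.0 0.804
```

View pics/c6.png

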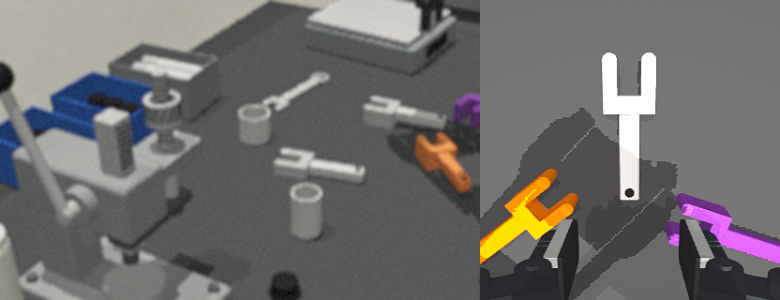

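The gauge lies flat at its old spot, with its handle end at (629,193) in the crop. The collar stands at its new setting above the lug, at about (162,108), and nothing else has moved.

```bash
python3 -c "
from cell import ctrl; print(ctrl.finish_job())"
```

```text
the job is handed in; nothing more can be done
None
```

The job is handed in: I set the depth stop to the thick gauge with the collar finger-tight, drew the gauge straight out, and laid it flat at its old spot on the bench, about 40 s into the 72 s limit.

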